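# Load a candle into the spring sleeve of an Advent stand

### The arm

A 6-joint arm with a two-finger parallel gripper is mounted at the origin on the work surface. World frame = base frame: x ahead of the robot, y to its left, z up, the work surface at z = 0. Lengths are in m, angles in rad, forces in N, time in s.
With the tool pointing down it reaches from about 0.35 to 0.975 m from the base axis. Payload 4.9 kg.
Tool frame: the origin (TCP) lies at the very end of the fingers, on their centre line; the grasp point (between the pads) lies 19 mm behind it; z points along the fingers, y is the line along which they close (so a half turn about z gives the same grasp; the last joint's range is limited). The gripper opens to 85 mm and grips with 20 to 120 N. Pads are 22 mm wide; open, the fingers measure 114 mm over their backs; the gripper's body (76 mm by 85 mm) begins 54 mm behind the grasp point. The pads swing forward as they close: fully open they stand 13 mm farther back than shut.
Start: joints at [-0.119, 0.053, 1.613, -0, 1.476, -0.119], TCP at [0.625, 0, 0.231] pointing down, gripper open.
Joint ranges: [-3.01, 3.01], [-1.01, 2.22], [0.06, 2.58], [-1.02, 4.17], [0.09, 2.62], [-3.14, 3.14]. Speed limits (rad/s): [2.57, 2.57, 3.14, 3.14, 3.14, 3.14].

### API

Orientations are given as a rotation vector (axis times angle).
In Python, from station import ctrl, imaging gives the robot as it stands.
- The arm moves only by the tool play_rows, never from a script. Its argument "series" is a list of rows, each a list of 3 entries, a list of its own where there are three numbers: the opening, from 0 (shut) to 1 (fully open), then the shift along the tool's x, y, z each as a share of 0.05 m, from -1 to 1, then the turn, a rotation vector about the tool's x, y, z each as a share of 8 degrees, from -1 to 1. In form: [[grip, [dx, dy, dz], [ax, ay, az]], ...]. A call has 1 to 8 rows; each row shifts and turns the commanded pose from where the row before left it, along the tool's axes as they then stand; what a row does not reach is not made up. A row lasts 1/8 s, in which the tool goes at most 62.5 mm and 10.7 degrees, less where a joint would pass 70% of its speed; a pose out of reach is approached as far as the arm can. A call with a number of a shift or a turn outside -1 to 1 is refused whole. A call with a gripper value outside its range is refused whole. The fingers move at their own pace and stop on an object; "force" is the grip in N (left out, the last holds). Time passes only in rows, so rows that do not move let the fingers close. It gives the time, the measured TCP pose, the force, the opening and the grip force at its end, in the units of the state.
- ctrl.get_obs(): the state, without advancing time (a new reading comes with each control period).
- imaging.get_image(name): name is "scene" or "side" or "wrist"; returns a dict with "color" (400x640x3 uint8, blue, green, red), "fx", "fy", "cx", "cy" (pixels), "extrinsics" (4x4, takes a point from world to camera coordinates); the wrist camera has in their place "hand_eye" (4x4, takes a point from camera to tool coordinates, whose origin is the TCP and whose axes are the flange's). Camera axes: x right, y down, z forward; pixel columns grow to the right and rows downward; lengths in m; the calibration is good to about 2 mm. A picture is of the moment at which its call begins: read the wrist's pose just before it. There is no depth.
- ctrl.finish_job(): hands the job in; it is judged then, once.
The state is a dict: "t": time; "q": joint angles; "dq": joint speeds; "effort": joint torques, N m; "tool_pos": TCP position; "tool_rot": TCP orientation; "contact_force": force on the tool from outside, world axes, zero at the start; "wrist_torque": the same for the moment, N m; "opening": finger opening in m; "grip_force": force on a finger pad.
Only numpy, scipy, OpenCV 4.12 (cv2) and the standard library are available. Lean on these libraries where they do the work, as an engineer would, in place of code of your own. Each camera call takes 0.05 s, during which the arm holds its last target. There are 200 camera calls.

### The job

One spring sleeve of the Advent stand is still empty: load it with the fresh red candle that stands by itself on the table in front of it. Press the candle down against the spring, without ramming it onto the bottom stop, until both brass catches have snapped over its rim and hold it down by themselves. Leave the other things on the table where they are.

Things in the scene. Friction and masses are not known exactly. Their poses are not given: they have to be found in the camera images.
- candle_mid (a point): centre (half-way up) of the fresh red pillar candle to load: a plain wax cylinder, diameter 50 mm, 110 mm tall, about 0.2 kg, standing upright and loose on the table in front of the stand; z is its long axis, both ends alike but for a flat-bent wick on top that cannot be felt
- sleeve: the one EMPTY spring sleeve, a fixed black cage of six upright wires. Origin at the centre of its underside, 20 mm above the table; z up, y along the row. Clear bore 53 mm, wires straight up to 140 mm above the origin, then flared to a 69 mm mouth. Inside it sits an insert (spring plate and two catches) clamped 0 to 20 mm up, differently each time: heights marked * are for 0 mm and shift with it
- sleeve_mouth (a point): centre of the wire mouth, 158 mm above the origin. Two brass spring bolts (catches) stick in over the bore from the insert's +x and -x sides, noses 42 mm apart, sloped tops reaching 160 mm*, undersides 144 mm*; straps and knobs reach 70 mm out. A candle from above shoves them aside (6 to 10 N), then drags past (2 to 4 N); once its top is below 144 mm* they snap in over its rim and hold it
- stand: fixed Advent stand: white tray 180 by 540 mm, rail and row of four sleeves along its y axis at -165, -55, 55, 165 mm; which is empty varies, the others hold red candles, tops 164 to 184 mm and highest parts 200 mm above the table. Origin under its centre, on the table
- white_candle_mid (a point): centre of a loose white pillar candle, diameter 60 mm, 80 mm tall, upright; not to be used, stays where it is
- cream_candle_mid (a point): centre of a loose cream candle, diameter 40 mm, 130 mm tall, upright; not to be used, stays where it is
- matchbox: loose matchbox lying flat, 110 by 65 by 20 mm, origin under its centre; bystander
- spool: loose ribbon spool, diameter 72 mm, 40 mm tall, origin under its centre; bystander
- jar: loose amber glass jar with a lid, diameter 72 mm, 105 mm tall, origin under its centre; bystander
- orange1: loose dried orange slice, diameter 66 mm, 7 mm thick; bystander
- orange2: loose dried orange slice, diameter 66 mm, 7 mm thick; bystander
- lighter: loose stick lighter lying on the table to the left of the stand, about 230 mm long, 20 mm high; bystander
- spring_foot (a point): point on the empty sleeve's axis where a candle's foot first meets the sprung plate (diameter 47 mm), drawn for the insert's lowest setting: 94 mm* above the sleeve's origin. It pushes up with 3.5 N, rising 2.2 N per 10 mm to 17 N after 60 mm, when a candle just passes the catches; a hard stop follows at 63.5 mm. Damped (25 N per m/s), it lifts a candle let go too early. Over 40 N is ramming
Not all that is in view belongs to the job. What is shaped like the part that bears candle_mid but pink is not meant.

How it is judged:
On the way:
1. the red candle stands upright in the mouth of the empty sleeve, its foot well below the catches (z of candle_mid in the frame of sleeve below 0.18 m and horizontal distance between candle_mid and sleeve below 0.006 m and angle between candle_mid's own z axis and vertical below 0.1 rad), for 0.2 s.
At the end, for the whole second after the job is handed in: The red candle rests in the formerly empty sleeve, held by its catches: its centre 82 to 112 mm above the sleeve's origin (89 to 109 mm expected, by the insert's setting; an uncaught candle stands some 60 mm higher), within 4 mm of the sleeve's axis, upright within 0.05 rad and still (z of candle_mid in the frame of sleeve between 0.082 and 0.112 m and horizontal distance between candle_mid and sleeve below 0.004 m and angle between candle_mid's own z axis and vertical below 0.05 rad and linear speed of candle below 0.02 m/s); the robot touches nothing.
It fails at once if the candle is rammed down: over 40 N between candle and sleeve (contact force between candle and sleeve above 40 N).
It fails at once if a bystander is shifted by more than 30 mm or knocked over (distance of any of white_candle_mid, cream_candle_mid, matchbox, spool, jar, orange1, orange2, lighter from where it was at the start of the episode above 0.03 m).
It also fails if it takes over 67 s, if anything falls off the work surface, if the arm or the gripper's body presses on something with over 40 N, if the wrist force passes 120 N, or if a joint passes its speed limit or range.

## Working session

There is one attempt and no reset: what is moved stays moved. The work goes in short steps, Python scripts to look and compute and a tool call to move; the robot and the scene stay as the last step left them, time stands still between calls to the robot, and variables do not carry over. Pictures are saved under pics/ and viewed, at most 10 in all, crops included, and the job is handed in when it is done.

Besides the shell and the picture viewer there is one more tool, called as a command line: name --argument value ..., lists and objects as JSON in quotes. play_rows: Moves the arm, as the interface text tells. Shift numbers are shares of 0.05 m and turn numbers shares of 8 degrees, none past 1 either way. Its arguments: {"type":"object","properties":{"series":{"type":"array"},"force":{"type":"number"}},"required":["series"]}

```bash
mkdir -p pics; ls
python3 - <<'E'
from station import ctrl, imaging
import cv2,numpy as np
np.set_printoptions(precision=4,suppress=True)
o=ctrl.get_obs();print(o)
for n in("scene","side"):
    d=imaging.get_image(n);cv2.imwrite(f"pics/{n}0.png",d["color"]);print(n,d["fx"],d["fy"],d["cx"],d["cy"],d["extrinsics"])
E
```

```text
pics
{'t': 0.0, 'q': array([-0.119 ,  0.0534,  1.6143, -0.    ,  1.476 , -0.119 ]), 'dq': array([-0.0007,  0.0008,  0.0004,  0.0001, -0.0017,  0.0003]), 'effort': array([  0.0003, -39.367 , -37.0176,  -0.0002,   0.0069,  -0.    ]), 'tool_pos': array([0.6244, 0.0001, 0.23  ]), 'tool_rot': array([-2.2203, -2.2203,  0.002 ]), 'contact_force': array([0.1119, 0.7029, 0.5142]), 'wrist_torque': array([-0.0518, -0.012 , -0.0196]), 'grip_force': 0.0, 'opening': 0.08550402559362412}
scene 386.6409475730152 386.6409475730152 324.096578091525 195.86152891130288 [[ 0.5779  0.8161  0.0043 -0.294 ]
 [ 0.4969 -0.3477 -0.7951 -0.1348]
 [-0.6474  0.4616 -0.6065  1.3996]
 [ 0.      0.      0.      1.    ]]
side 451.65790844858753 451.65790844858753 317.3432543798923 201.7858325778439 [[ 0.7367 -0.6761  0.011  -0.3644]
 [-0.4812 -0.5357 -0.6939  0.3434]
 [ 0.475   0.5059 -0.72    1.3333]
 [ 0.      0.      0.      1.    ]]
```

View pics/scene0.png

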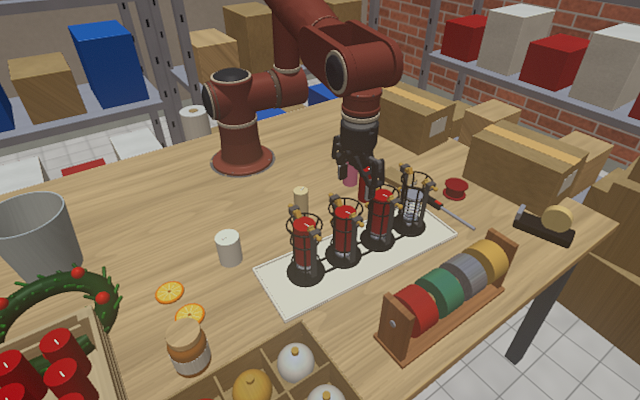

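View pics/side0.png

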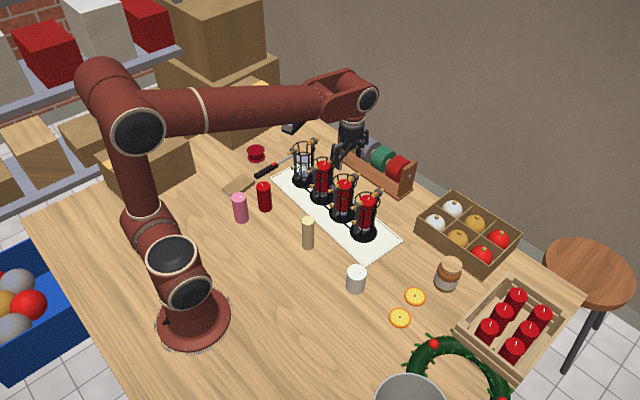

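The side view shows the loose red candle at (264,197) and the empty sleeve at (302,163), which is (412,200) in the scene view. Possible look-alikes in the side view are the pink candle (240,208), the loaded red ones (321,180), (343,197) and (366,217), and the crate candles around (515,320). By the description I choose (264,197).

```bash
cat > h.py <<'E'
import numpy as np,cv2
from station import ctrl,imaging
from scipy.spatial.transform import Rotation as R
np.set_printoptions(precision=4,suppress=True)
def cam(n):
    o=ctrl.get_obs();d=imaging.get_image(n)
    if n=="wrist":
        T=np.eye(4);T[:3,:3]=R.from_rotvec(o["tool_rot"]).as_matrix();T[:3,3]=o["tool_pos"];W=T@d["hand_eye"]
    else: W=np.linalg.inv(d["extrinsics"])
    return d,W
def ray(d,W,u,v):
    r=W[:3,:3]@np.array([(u-d["cx"])/d["fx"],(v-d["cy"])/d["fy"],1]);return W[:3,3],r
def onz(d,W,u,v,z):
    c,r=ray(d,W,u,v);return c+r*(z-c[2])/r[2]
def proj(d,W,p):
    q=np.linalg.inv(W)@np.append(p,1);return np.array([d["fx"]*q[0]/q[2]+d["cx"],d["fy"]*q[1]/q[2]+d["cy"]])
E
python3 - <<'E'
from h import *
d,W=cam("side");im=d["color"]
hsv=cv2.cvtColor(im,cv2.COLOR_BGR2HSV)
m=((hsv[...,0]<6)|(hsv[...,0]>174))&(hsv[...,1]>200)&(hsv[...,2]>60)
n,l,s,c=cv2.connectedComponentsWithStats(m.astype(np.uint8))
for i in range(1,n):
    if s[i,4]>80 and 200<c[i,0]<400 and 100<c[i,1]<260: print(s[i],c[i],onz(d,W,*c[i],.055))
# tray corners
print(onz(d,W,402,239,.0),onz(d,W,363,261,0.0))
print(onz(d,W,302,145,.178),onz(d,W,302,182,.02))
cv2.imwrite("pics/c1.png",cv2.resize(im[130:265,220:400],None,fx=4.4,fy=4.4,interpolation=cv2.INTER_CUBIC))
E
```

```text
[247 145  17  18 164] [255.0122 152.7622] [0.5559 0.4301 0.055 ]
[317 161  13  10  95] [323.2632 165.9474] [0.7026 0.1941 0.055 ]
[338 180  14   9  95] [344.5474 184.2316] [0.692  0.0683 0.055 ]
[256 182  15  30 283] [263.3569 195.7915] [0.434  0.2197 0.055 ]
[360 195  15  14 135] [367.6148 201.6444] [ 0.6899 -0.0491  0.055 ]
[ 0.6898 -0.2173  0.    ] [ 0.5224 -0.1917  0.    ]
[0.6262 0.2276 0.178 ] [0.6075 0.2094 0.02  ]
```

View pics/c1.png

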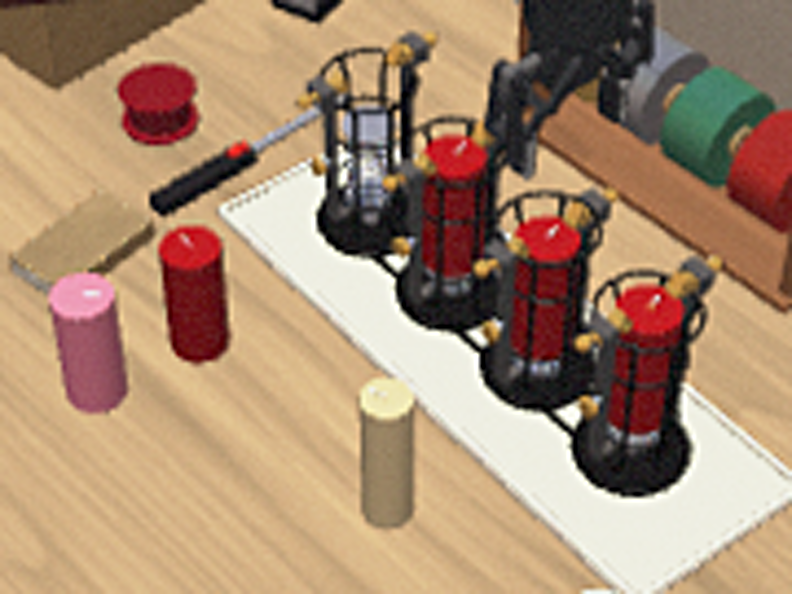

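The crop confirms the choice: a deep red loose candle at side pixel (264,197), with pink next to it at (240,208). The empty sleeve is the far-left one, and its catches sit across the row.

Run:
```python
from h import *
d,W=cam("side")
f=lambda x,y,z:onz(d,W,220+x/4.4,130+y/4.4,z)
print("red top",f(191,248,.11),"pink top",f(84,297,.11),"cream top",f(387,398,.13),"mb",f(85,235,.02))
a,b,c=f(220,210,.0),f(640,592,.0),f(797,478,0);print("tray",a,b,c,np.linalg.norm(b-a),np.degrees(np.arctan2(*(a-b)[1::-1])))
tops=[f(456,157,.175),f(547,238,.175),f(649,308,.175)];print(tops)
print("mouth",f(365,75,.178),"base",f(362,225,.02))
w,Ww=cam("wrist");print(w["hand_eye"],w["fx"]);cv2.imwrite("pics/w0.png",w["color"])
print(ctrl.get_obs()["t"])
```

```text
red top [0.4321 0.2102 0.11  ] pink top [0.3377 0.2221 0.11  ] cream top [ 0.43   -0.0242  0.13  ] mb [0.4264 0.3615 0.02  ]
tray [0.5444 0.3267 0.    ] [ 0.518  -0.2069  0.    ] [ 0.6888 -0.2143  0.    ] 0.5341925207863057 87.16608055963658
[array([0.6102, 0.0969, 0.175 ]), array([ 0.5986, -0.0149,  0.175 ]), array([ 0.6019, -0.1159,  0.175 ])]
mouth [0.6211 0.2166 0.178 ] base [0.6114 0.2123 0.02  ]
[[ 0.0011 -0.95   -0.3123  0.0808]
 [ 1.      0.0007  0.0017  0.0012]
 [-0.0014 -0.3123  0.95   -0.142 ]
 [ 0.      0.      0.      1.    ]] 288.9599187896223
0.25
```

play_rows --series '[[1, [0, 0, -0.6], [0, 0, 1]], [1, [0, 0, 0], [0, 0, 1]], [1, [0, 0, 0], [0, 0, 1]], [1, [0, 0, 0], [0, 0, 1]], [1, [0, 0, 0], [0, 0, 1]], [1, [0, 0, 0], [0, 0, 1]], [1, [0, 0, 0], [0, 0, 1]], [1, [0, 0, 0], [0, 0, 1]]]' --force 60

```text
t: 1.25
tool_pos: [0.6249, 0.0, 0.2611]
tool_rot: [-3.063, -0.7, 0.001]
contact_force: [-0.0, 0.5, 0.2]
opening: 0.0855
grip_force: 0.0
```

play_rows --series '[[1, [0, 0, 0], [0, 0, 1]], [1, [0, 0, 0], [0, 0, 1]], [1, [0, 0, 0], [0, 0, 1]], [1, [0, 0, 0], [0, 0, 0.6]], [1, [-1, -1, 0], [0, 0, 0]], [1, [-1, -1, 0], [0, 0, 0]], [1, [-1, -1, 0], [0, 0, 0]], [1, [-1, -1, 0], [0, 0, 0]]]'

```text
t: 2.25
tool_pos: [0.4555, 0.1863, 0.2612]
tool_rot: [-3.14, 0.078, -0.0]
contact_force: [0.4, 1.1, 0.4]
opening: 0.0854
grip_force: 0.0
```

Run:
```python
from h import *
o=ctrl.get_obs();M=R.from_rotvec(o["tool_rot"]).as_matrix();print(o["t"],o["tool_pos"],M,o["q"])
d,W=cam("wrist");im=d["color"]
hsv=cv2.cvtColor(im,cv2.COLOR_BGR2HSV)
m=((hsv[...,0]<6)|(hsv[...,0]>174))&(hsv[...,1]>200)&(hsv[...,2]>60)
n,l,s,c=cv2.connectedComponentsWithStats(m.astype(np.uint8))
for i in range(1,n):
    if s[i,4]>300: print(s[i],c[i],onz(d,W,*c[i],.11))
cv2.imwrite("pics/w1.png",im)
```

```text
2.25 [0.4555 0.1863 0.2612] [[ 0.9988 -0.0495  0.0002]
 [-0.0495 -0.9988  0.0003]
 [ 0.0002 -0.0004 -1.    ]] [ 0.2368 -0.2896  1.8771  0.0003  1.5537  1.8571]
[397   0  67  24 712] [432.5674   7.6896] [0.6117 0.0821 0.11  ]
[ 550    0   70   28 1275] [581.1976   9.7647] [ 0.6037 -0.0485  0.11  ]
[  50   46   79   64 2787] [83.2078 77.4248] [0.5706 0.4063 0.11  ]
[275 187  44  40 473] [294.6512 212.3108] [0.4256 0.2181 0.11  ]
```

View pics/w1.png

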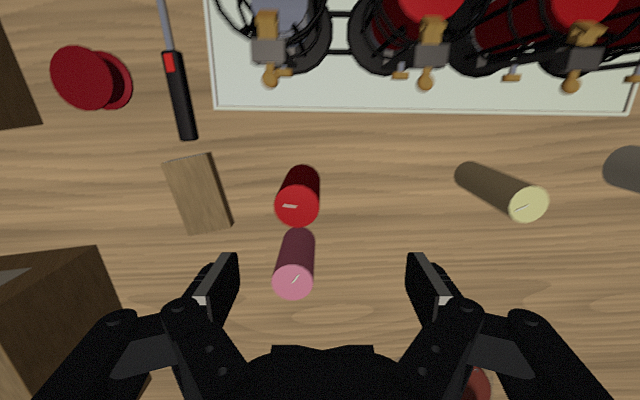

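The wrist view shows the red candle's top centred at (297,206) and the pink one just behind it at (293,282). The tray's front edge runs along row 110. The fingers will close on either side of the red candle, clear of the pink one.

Run:
```python
from h import *
o=ctrl.get_obs();d,W=cam("wrist");M=R.from_rotvec(o["tool_rot"]).as_matrix()
f=lambda u,v,z:onz(d,W,u,v,z)
p=f(297,206,.11);print(o["tool_pos"],p,"shift",(M.T@(p-o["tool_pos"]))/.05,"pink",f(293,282,.11))
a,b=f(216,109,0),f(628,114,0);print(a,b,np.degrees(np.arctan2(*(a-b)[1::-1])))
```

```text
[0.4514 0.1909 0.2613] [0.4278 0.2201 0.11  ] shift [-0.4862 -0.5494  3.0298] pink [0.3325 0.2315 0.11  ]
[0.5302 0.331  0.    ] [ 0.5005 -0.2181  0.    ] 86.90936675953927
```

play_rows --series '[[1, [0, 0, 0], [0, 0, 0]], [1, [0, 0, 0], [0, 0, 0]]]'

```text
t: 2.6
tool_pos: [0.4577, 0.1845, 0.2613]
tool_rot: [3.14, -0.079, -0.0]
contact_force: [0.5, -0.1, -0.2]
opening: 0.086
grip_force: 0.0
```

```bash
cat >> h.py <<'E'
def redtop(d,W,z,lo=120):
    hsv=cv2.cvtColor(d["color"],cv2.COLOR_BGR2HSV)
    m=(((hsv[...,0]<6)|(hsv[...,0]>174))&(hsv[...,1]>150)&(hsv[...,2]>lo)).astype(np.uint8)
    cs,_=cv2.findContours(m,cv2.RETR_EXTERNAL,cv2.CHAIN_APPROX_NONE)
    for c in cs:
        if cv2.contourArea(c)>300:
            (u,v),(w,h),a=cv2.fitEllipse(cv2.convexHull(c));print((u,v),(w,h),onz(d,W,u,v,z))
E
python3 - <<'E'
from h import *
o=ctrl.get_obs();print(o["tool_pos"])
d,W=cam("wrist");h=cv2.cvtColor(d["color"],cv2.COLOR_BGR2HSV)
redtop(d,W,.11,170)
cv2.imwrite("pics/w2.png",d["color"])
E
```

```text
[0.4577 0.1845 0.2613]
```

View pics/w2.png

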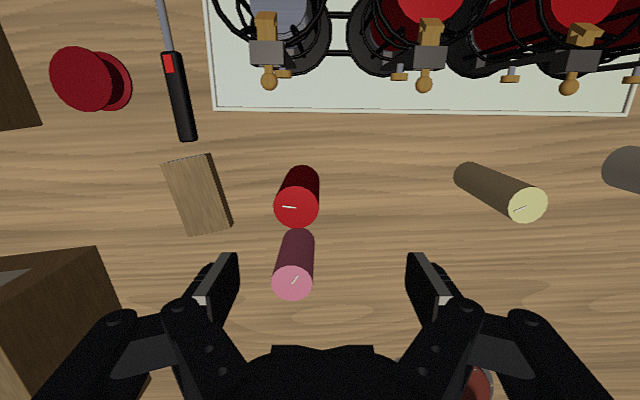

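Same picture from a settled pose: the red top is at (296.5,207), and the tray edge runs from (214,109) to (628,115).

Run:
```python
from h import *
o=ctrl.get_obs();d,W=cam("wrist");M=R.from_rotvec(o["tool_rot"]).as_matrix()
f=lambda u,v,z:onz(d,W,u,v,z)
p=f(296.5,207,.11);print(o["tool_pos"],p,"shift",(M.T@(p-o["tool_pos"]))/.05,"pink",f(292.5,283,.11))
a,b=f(214,109,0),f(628,115,0);print(a,b,np.degrees(np.arctan2(*(a-b)[1::-1])))
```

```text
[0.4578 0.1843 0.2612] [0.4338 0.2135 0.11  ] shift [-0.5074 -0.5606  3.0245] pink [0.3387 0.2256 0.11  ]
[0.5385 0.3251 0.    ] [ 0.5033 -0.2286  0.    ] 86.36588985983913
```

play_rows --series '[[1, [-0.5, -0.56, 0], [0, 0, 0]], [1, [0, 0, 0.8], [0, 0, 0]], [1, [0, 0, 0.8], [0, 0, 0]], [1, [0, 0, 0.8], [0, 0, 0]], [1, [0, 0, 0.8], [0, 0, 0]], [1, [0, 0, 0.54], [0, 0, 0]], [1, [0, 0, 0], [0, 0, 0]]]'

```text
t: 3.58
tool_pos: [0.4319, 0.2131, 0.0716]
tool_rot: [3.139, -0.079, -0.009]
contact_force: [-0.8, 0.4, 0.8]
opening: 0.0856
grip_force: 0.0
```

play_rows --series '[[0.4, [0, 0, 0], [0, 0, 0]], [0.4, [0, 0, 0], [0, 0, 0]], [0.4, [0, 0, 0], [0, 0, 0]], [0.4, [0, 0, 0], [0, 0, 0]], [0.4, [0, 0, 0], [0, 0, 0]], [0.4, [0, 0, 0], [0, 0, 0]]]' --force 60

```text
t: 4.32
tool_pos: [0.4352, 0.2147, 0.0765]
tool_rot: [-3.14, 0.077, -0.006]
contact_force: [-0.2, -1.5, 6.6]
opening: 0.0486
grip_force: 62.4
```

play_rows --series '[[0.4, [0, 0, -0.4], [0, 0, 0]], [0.4, [0, 0, -0.8], [0, 0, 0]], [0.4, [0, 0, -0.8], [0, 0, 0]], [0.4, [0, 0, -0.8], [0, 0, 0]], [0.4, [0, 0, -0.8], [0, 0, 0]], [0.4, [0, 0, -0.8], [0, 0, 0]], [0.4, [0, 0, -0.4], [0, 0, 0]], [0.4, [0, 0, 0], [0, 0, 0]]]'

```text
t: 5.32
tool_pos: [0.4338, 0.2146, 0.3153]
tool_rot: [-3.14, 0.077, -0.003]
contact_force: [0.6, -0.0, -3.0]
opening: 0.0487
grip_force: 62.4
```

play_rows --series '[[0.4, [0.6, 0, 0], [0, 0, 0]], [0.4, [0.6, 0, 0], [0, 0, 0]], [0.4, [0.4, 0, 0], [0, 0, 0]], [0.4, [0, 0, 0], [0, 0, 0]], [0.4, [0, 0, 0], [0, 0, 0]], [0.4, [0, 0, 0], [0, 0, 0]]]'

```text
t: 6.08
tool_pos: [0.5125, 0.2106, 0.3138]
tool_rot: [3.141, -0.076, -0.001]
contact_force: [-0.9, -0.2, -1.3]
opening: 0.0487
grip_force: 62.4
```

Run:
```python
from h import *
o=ctrl.get_obs();print(o["tool_pos"],R.from_rotvec(o["tool_rot"]).as_matrix())
d,W=cam("wrist")
cv2.imwrite("pics/w3.png",d["color"])
```

```text
[0.5125 0.2106 0.3138] [[ 0.9988 -0.0484 -0.0008]
 [-0.0484 -0.9988 -0.0001]
 [-0.0008  0.0002 -1.    ]]
```

View pics/w3.png

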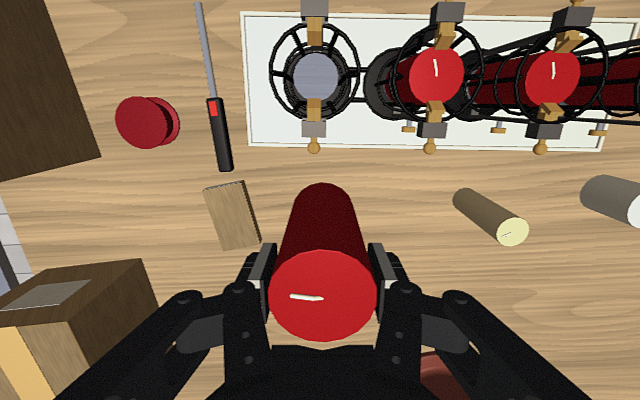

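The wrist view shows the empty sleeve's mouth ring spanning roughly columns 269 to 361 and rows 24 to 122, with the plate at (315,76) and the catches above and below it. The held candle's top is at (323,295).

Run:
```python
from h import *
o=ctrl.get_obs();d,W=cam("wrist");im=d["color"];hsv=cv2.cvtColor(im,cv2.COLOR_BGR2HSV)
# ring: outermost dark pixels on rays from the centre
g=im.max(2);u0,v0=315,73;P=[]
for a in np.radians(list(range(-55,56,5))+list(range(125,236,5))):
    for r in np.arange(60,30,-.5):
        u,v=u0+r*np.cos(a),v0+r*np.sin(a)
        if g[int(round(v)),int(round(u))]<60 : P.append((u,v));break
P=np.array(P,np.float32);q=np.array([onz(d,W,u,v,.178)[:2] for u,v in P])
from scipy.optimize import least_squares
r=least_squares(lambda x:np.hypot(*(q-x[:2]).T)-x[2],[.61,.215,.0345],loss="soft_l1",f_scale=.001)
print("mouth",r.x,np.abs(r.fun).max(),np.round(r.fun*1e3,1))
# plate
m=((g>90)&(hsv[...,1]<70)).astype(np.uint8);mm=np.zeros_like(m);cv2.circle(mm,(315,75),27,1,-1);m&=mm
c=max(cv2.findContours(m,0,1)[0],key=cv2.contourArea);e=cv2.fitEllipse(cv2.convexHull(c));print("plate",e,onz(d,W,*e[0],.114),onz(d,W,*e[0],.134))
# held candle top
m=(((hsv[...,0]<6)|(hsv[...,0]>174))&(hsv[...,1]>150)&(hsv[...,2]>150)).astype(np.uint8)
for c in cv2.findContours(m,0,1)[0]:
    if cv2.contourArea(c)>3000:
        e=cv2.fitEllipse(cv2.convexHull(c));print("held",e)
        for z in(.034,.036,.040):
            p=onz(d,W,*e[0],o["tool_pos"][2]+z);M=R.from_rotvec(o["tool_rot"]).as_matrix();print(M.T@(p-o["tool_pos"]))
print(o["tool_pos"])
t=cv2.resize(im[0:150,235:435],None,fx=4,fy=4,interpolation=cv2.INTER_CUBIC)
for p in P: cv2.circle(t,(int((p[0]-235)*4),int(p[1]*4)),2,(0,255,0),-1)
cv2.imwrite("pics/w3c.png",t)
```

```text
mouth [0.6187 0.2118 0.0409] 0.012078432856060431 [-0.8 -0.9 -1.8 -1.5 -1.6 -1.3 -1.9 -2.1 -1.9 11.3 11.6 11.8 11.5 12.
 11.6 12.1  9.7 11.9  3.5 -2.1 -1.9 -2.1 -1.3 -0.4 -0.6 -0.8 -0.5 -0.3
 -0.2 -0.  -0.4 -0.3  0.6  0.1 -0.  -0.2  0.9  0.7  0.4  0.5  0.2  0.2
  0.2 -0.1  0.7  0.7]
plate ((315.3619079589844, 76.91736602783203), (45.287933349609375, 47.87566375732422), 174.74432373046875) [0.6214 0.2133 0.114 ] [0.6198 0.213  0.134 ]
held ((321.81787109375, 295.2901306152344), (92.52519226074219, 109.00315856933594), 89.89342498779297)
[ 0.0006 -0.0005 -0.034 ]
[ 0.0021 -0.0005 -0.036 ]
[ 0.0051 -0.0005 -0.04  ]
[0.5127 0.2106 0.3141]
```

View pics/w3c.png

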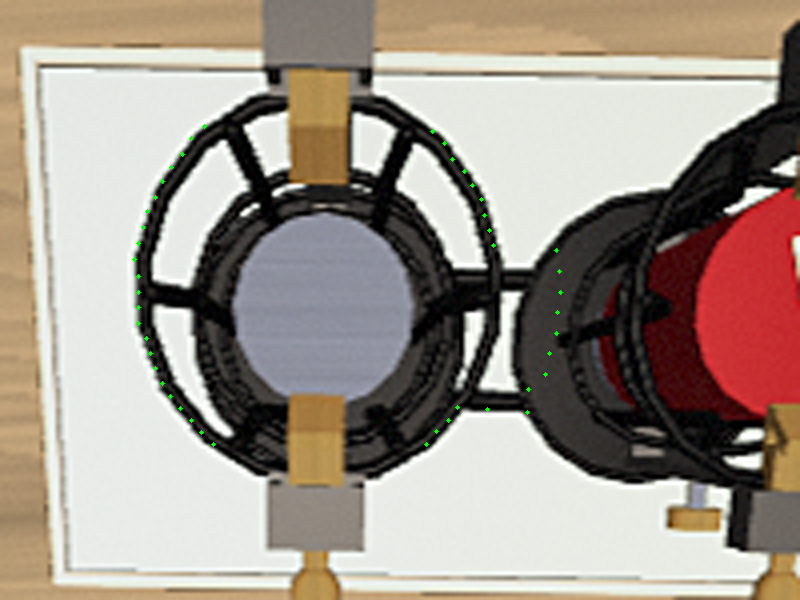

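The crop shows the mouth ring centred at crop (318,286), so at pixel (314.6,71.6). The nose midpoint agrees at (314.5,72.2). The right-hand outline points had landed on the neighbouring sleeve.

Run:
```python
from h import *
o=ctrl.get_obs();d,W=cam("wrist");M=R.from_rotvec(o["tool_rot"]).as_matrix()
f=lambda x,y,z:onz(d,W,235+x/4,y/4,z)
g=d["color"].max(2);u0,v0=314.6,71.6;P=[]
for a in np.radians(list(range(-50,51,5))+list(range(130,231,5))):
    for r in np.arange(50,30,-.5):
        u,v=u0+r*np.cos(a),v0+r*np.sin(a)
        if g[int(round(v)),int(round(u))]<60: P.append((u,v));break
P=np.array(P)
from scipy.optimize import least_squares
q=np.array([onz(d,W,u,v,.178)[:2] for u,v in P])
r=least_squares(lambda x:np.hypot(*(q-x[:2]).T)-x[2],[.61,.215,.0345],loss="soft_l1",f_scale=.0005);print("mouth",r.x,np.round(r.fun*1e3,1))
for z in(.165,.18,.195,.21):
    a,b=f(320,183,z),f(317,395,z);print("nose",z,np.linalg.norm(a-b),(a+b)/2)
for z in(.114,.124,.134):
    a,b=f(235,307,z),f(414,307,z);print("plate",z,np.linalg.norm(a-b))
print("edge",f(66,572,.0),f(39,66,0),o["tool_pos"])
for c in([*r.x[:2],0],): print("shift",(M.T@(np.array(c)-o["tool_pos"]))/.05)
```

```text
mouth [0.6193 0.2127 0.0402] [ 0.3 -0.6 -0.3 -0.4 -0.2  0.  -0.2 -0.5  0.1  1.5  4.2 -0.3  4.1 -0.
 -0.2  0.1 -0.1  1.9  1.2 -0.5 -0.8 -0.4 -0.2  0.1  0.4  0.1 -0.6  0.
  0.1  0.2 -0.3 -0.3 -0.3  0.8  0.7 -0.4 -0.2  0.4  0.1 -0.2  0.3  0. ]
nose 0.165 0.045409422992213413 [0.621  0.2129 0.165 ]
nose 0.18 0.043071572989039804 [0.6196 0.2126 0.18  ]
nose 0.195 0.040733722985866305 [0.6182 0.2123 0.195 ]
nose 0.21 0.03839587298269281 [0.6169 0.212  0.21  ]
plate 0.114 0.04907046195479547
plate 0.124 0.04763713565968843
plate 0.134 0.046203809364581426
edge [0.5398 0.3205 0.    ] [0.7123 0.3085 0.    ] [0.5128 0.2106 0.3143]
shift [ 2.1238 -0.1441  6.2871]
```

play_rows --series '[[0.4, [0.5, -0.13, 0], [0, 0, 0]], [0.4, [0.5, 0, 0], [0, 0, 0]], [0.4, [0.5, 0, 0], [0, 0, 0]], [0.4, [0.5, 0, 0], [0, 0, 0]], [0.4, [0.09, 0, 0], [0, 0, 0]], [0.4, [0, 0, 0.3], [0, 0, 0]], [0.4, [0, 0, 0.2], [0, 0, 0]], [0.4, [0, 0, 0], [0, 0, 0]]]'

```text
t: 7.22
tool_pos: [0.6166, 0.2119, 0.2871]
tool_rot: [3.14, -0.076, -0.005]
contact_force: [0.6, -0.4, -2.4]
opening: 0.0487
grip_force: 62.5
```

Run:
```python
from h import *
o=ctrl.get_obs();print(o["tool_pos"],o["contact_force"])
S=[]
for n in("scene","side"):
    d,W=cam(n);p=proj(d,W,[.6193,.2127,.23]).astype(int);print(n,p,"axis foot",proj(d,W,[.6193,.2127,.215]),"mouth c",proj(d,W,[.6193,.2127,.178]))
    x,y=p;S.append(cv2.resize(d["color"][y-45:y+55,x-40:x+40],None,fx=5,fy=5,interpolation=cv2.INTER_CUBIC))
cv2.imwrite("pics/chk.png",np.hstack(S))
```

```text
[0.6166 0.2119 0.2871] [ 0.6066 -0.3648 -2.4391]
scene [420 161] axis foot [419.4661 167.0751] mouth c [417.2405 179.2305]
side [303 136] axis foot [303.1722 139.5393] mouth c [303.2927 147.7872]
```

View pics/chk.png

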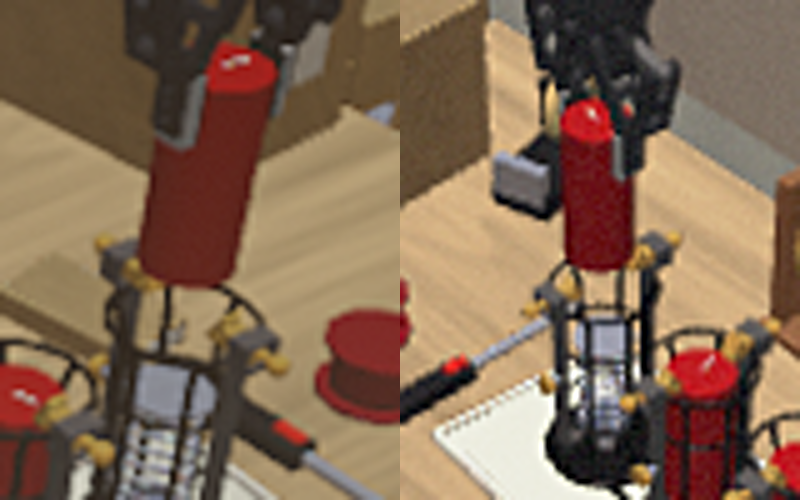

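Run:
```python
from h import *
for n,c0,off in(("scene",(420,161),0),("side",(303,136),400)):
    d,W=cam(n);im=d["color"]
    fwd=W[:3,2].copy();fwd[2]=0;fwd/=np.linalg.norm(fwd);rt=W[:3,0]
    rt=np.cross(fwd,[0,0,1])
    hsv=cv2.cvtColor(im,cv2.COLOR_BGR2HSV);m=((hsv[...,0]<7)|(hsv[...,0]>173))&(hsv[...,1]>130)
    for z in(.225,.25,.265,.28,.295,.31):
        C=np.array([.6185,.2127,z]);q=proj(d,W,C);v=int(round(q[1]));
        L=proj(d,W,C-.025*rt);Rr=proj(d,W,C+.025*rt)
        # tilted in image: sample the row through the axis point
        row=np.where(m[v,int(q[0])-16:int(q[0])+17])[0]+int(q[0])-16
        print(n,z,"pred",L,Rr,"seen",row.min(),row.max(),"at v",v)
```

```text
scene 0.225 pred [409.7887 163.4959] [429.9068 163.6037] seen 408 427 at v 164
scene 0.25 pred [411.206  154.8507] [431.6465 154.9602] seen 410 429 at v 155
scene 0.265 pred [412.0784 149.5292] [432.7174 149.6398] seen 411 430 at v 150
scene 0.28 pred [412.9679 144.1034] [433.8094 144.215 ] seen 412 431 at v 144
scene 0.295 pred [413.875 138.57 ] [434.9229 138.6828] seen 421 432 at v 139
scene 0.31 pred [414.8002 132.926 ] [436.0587 133.0399] seen 422 434 at v 133
side 0.225 pred [295.7874 137.2433] [310.1449 137.4709] seen 296 308 at v 137
side 0.25 pred [295.6177 131.4566] [310.1414 131.6868] seen 296 307 at v 132
side 0.265 pred [295.514  127.9198] [310.1393 128.1516] seen 295 308 at v 128
side 0.28 pred [295.4088 124.3332] [310.1372 124.5666] seen 295 304 at v 124
side 0.295 pred [295.3021 120.6956] [310.135  120.9307] seen 295 304 at v 121
side 0.31 pred [295.1939 117.0061] [310.1328 117.2429] seen 295 305 at v 117
```

Run:
```python
from h import *
S=[]
for n,(x,y) in(("scene",(414,190)),("side",(303,160))):
    d,W=cam(n);im=cv2.imread(f"pics/{n}0.png")[y-50:y+50,x-33:x+33]
    t=cv2.resize(im,None,fx=6,fy=6,interpolation=cv2.INTER_CUBIC)
    for a in np.arange(0,6.28,.16):
        q=proj(d,W,[.6193+.0385*np.cos(a),.2127+.0385*np.sin(a),.178]);cv2.circle(t,tuple(((q-[x-33,y-50]+.5)*6).astype(int)),1,(0,255,0),-1)
    S.append(t)
cv2.imwrite("pics/ring.png",np.hstack(S))
```

```text
(no output)
```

View pics/ring.png

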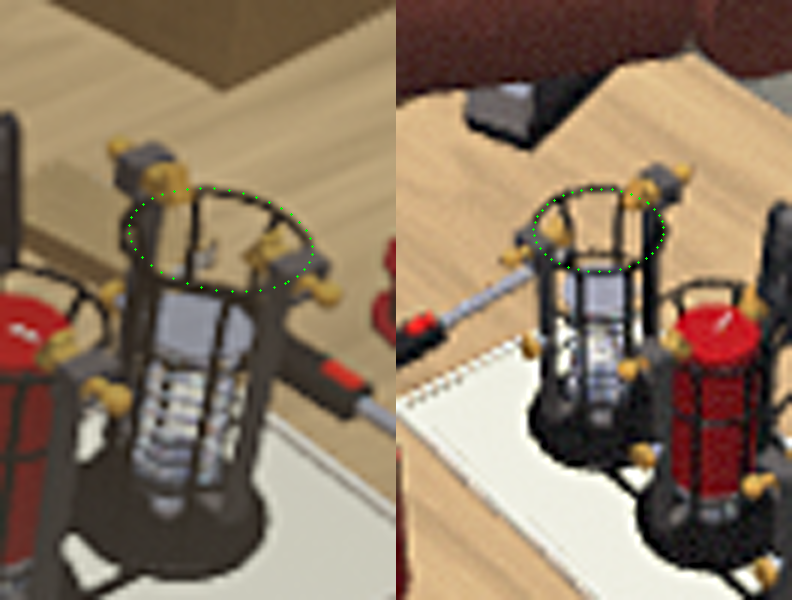

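The crop shows the ring agreeing with the overlay to within about 0.7 px, and the held candle is 2–3 mm short of the axis. I'll nudge it +2 mm in x and +1.2 mm in y, then lower it into the flared mouth while watching the forces.

play_rows --series '[[0.4, [0.04, -0.024, 0], [0, 0, 0]], [0.4, [0, 0, 0.2], [0, 0, 0]], [0.4, [0, 0, 0.2], [0, 0, 0]], [0.4, [0, 0, 0], [0, 0, 0]]]'

```text
t: 8.02
tool_pos: [0.6197, 0.2127, 0.2673]
tool_rot: [3.14, -0.077, -0.003]
contact_force: [1.5, -0.5, -1.5]
opening: 0.0485
grip_force: 62.5
```

play_rows --series '[[0.4, [0, 0, 0.15], [0, 0, 0]], [0.4, [0, 0, 0.15], [0, 0, 0]], [0.4, [0, 0, 0], [0, 0, 0]]]'

```text
t: 8.4
tool_pos: [0.6195, 0.213, 0.2526]
tool_rot: [3.14, -0.077, -0.004]
contact_force: [0.2, -0.2, -4.1]
opening: 0.0488
grip_force: 62.5
```

play_rows --series '[[0.4, [0, 0, 0.1], [0, 0, 0]], [0.4, [0, 0, 0.1], [0, 0, 0]], [0.4, [0, 0, 0], [0, 0, 0]]]'

```text
t: 8.78
tool_pos: [0.6197, 0.213, 0.2431]
tool_rot: [3.14, -0.077, -0.002]
contact_force: [0.1, 0.5, -3.7]
opening: 0.0487
grip_force: 62.6
```

play_rows --series '[[0.4, [0, 0, 0.1], [0, 0, 0]], [0.4, [0, 0, 0.1], [0, 0, 0]], [0.4, [0, 0, 0], [0, 0, 0]]]'

```text
t: 9.15
tool_pos: [0.6197, 0.213, 0.2332]
tool_rot: [3.14, -0.077, -0.002]
contact_force: [1.0, 0.1, -3.8]
opening: 0.0487
grip_force: 62.5
```

play_rows --series '[[0.4, [0, 0, 0.1], [0, 0, 0]], [0.4, [0, 0, 0.1], [0, 0, 0]]]'

```text
t: 9.4
tool_pos: [0.6203, 0.213, 0.2244]
tool_rot: [-3.141, 0.077, -0.001]
contact_force: [-0.2, 0.1, -0.2]
opening: 0.0487
grip_force: 62.5
```

Run:
```python
from h import *
o=ctrl.get_obs();print(o["tool_pos"],o["contact_force"])
d,W=cam("wrist");hsv=cv2.cvtColor(d["color"],cv2.COLOR_BGR2HSV)
m=(((hsv[...,0]<6)|(hsv[...,0]>174))&(hsv[...,1]>150)&(hsv[...,2]>150)).astype(np.uint8)
for c in cv2.findContours(m,0,1)[0]:
    if cv2.contourArea(c)>3000: print("held",cv2.fitEllipse(cv2.convexHull(c)))
S=[]
for n in("scene","side"):
    d,W=cam(n);x,y=proj(d,W,[.6193,.2127,.18]).astype(int)
    S.append(cv2.resize(d["color"][y-55:y+45,x-40:x+40],None,fx=5,fy=5,interpolation=cv2.INTER_CUBIC))
cv2.imwrite("pics/chk2.png",np.hstack(S))
```

```text
[0.6203 0.213  0.2244] [-0.1887  0.0646 -0.1885]
held ((321.86181640625, 295.211669921875), (92.420166015625, 108.90840148925781), 90.60804748535156)
held ((474.2241516113281, 223.65562438964844), (58.78348159790039, 70.8012924194336), 60.665218353271484)
```

View pics/chk2.png

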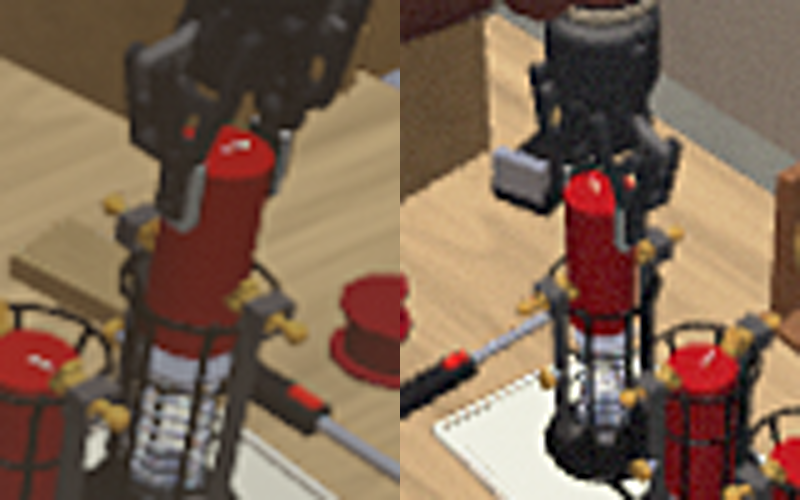

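The picture shows the candle upright inside the cage between both catches, with its foot just above the plate and nothing jammed. I'll keep going down in small steps.

play_rows --series '[[0.4, [0, 0, 0.1], [0, 0, 0]], [0.4, [0, 0, 0.1], [0, 0, 0]], [0.4, [0, 0, 0], [0, 0, 0]]]'

```text
t: 9.93
tool_pos: [0.6196, 0.213, 0.2132]
tool_rot: [3.141, -0.077, -0.002]
contact_force: [0.6, 0.8, -3.8]
opening: 0.0487
grip_force: 62.5
```

play_rows --series '[[0.4, [0, 0, 0.1], [0, 0, 0]], [0.4, [0, 0, 0.1], [0, 0, 0]], [0.4, [0, 0, 0], [0, 0, 0]]]'

```text
t: 10.3
tool_pos: [0.6203, 0.213, 0.2043]
tool_rot: [-3.14, 0.077, -0.001]
contact_force: [0.0, -0.0, 0.5]
opening: 0.0487
grip_force: 62.8
```

play_rows --series '[[0.4, [0, 0, 0.1], [0, 0, 0]], [0.4, [0, 0, 0.1], [0, 0, 0]], [0.4, [0, 0, 0], [0, 0, 0]]]'

```text
t: 10.68
tool_pos: [0.6203, 0.213, 0.1945]
tool_rot: [-3.14, 0.077, -0.001]
contact_force: [0.2, 0.1, 2.4]
opening: 0.0485
grip_force: 62.8
```

The plate was met at TCP z≈0.207: the force steps up by about 3.5 N, then rises about 2 N per 10 mm. Next I release, rise and shut the fingers to press from above.

play_rows --series '[[0.85, [0, 0, 0], [0, 0, 0]], [0.85, [0, 0, 0], [0, 0, 0]], [0.85, [0, 0, 0], [0, 0, 0]], [0.85, [0, 0, -0.5], [0, 0, 0]], [0.85, [0, 0, -0.5], [0, 0, 0]], [0.85, [0, 0, -0.5], [0, 0, 0]], [0.85, [0, 0, -0.2], [0, 0, 0]]]'

```text
t: 11.55
tool_pos: [0.6207, 0.2131, 0.2813]
tool_rot: [-3.14, 0.077, -0.004]
contact_force: [-0.1, -0.7, -0.6]
opening: 0.0728
grip_force: 0.0
```

play_rows --series '[[0, [0, 0, 0], [0, 0, 0]], [0, [0, 0, 0], [0, 0, 0]], [0, [0, 0, 0], [0, 0, 0]], [0, [0, 0, 0], [0, 0, 0]], [0, [0, 0, 0], [0, 0, 0]], [0, [0, 0, 0], [0, 0, 0]], [0, [0, 0, 0], [0, 0, 0]], [0, [0, 0, 0], [0, 0, 0]]]' --force 30

```text
t: 12.55
tool_pos: [0.6201, 0.213, 0.2794]
tool_rot: [-3.141, 0.077, -0.0]
contact_force: [-0.3, 0.2, 0.1]
opening: -0.0
grip_force: 0.0
```

Run:
```python
from h import *
o=ctrl.get_obs();print(o["tool_pos"],o["contact_force"],o["opening"],o["t"])
for n in("scene","side"):
    d,W=cam(n);hsv=cv2.cvtColor(d["color"],cv2.COLOR_BGR2HSV)
    m=(((hsv[...,0]<7)|(hsv[...,0]>173))&(hsv[...,1]>130)).astype(np.uint8)
    u,v=proj(d,W,[.6193,.2127,.23])
    for c in cv2.findContours(m,0,1)[0]:
        if cv2.pointPolygonTest(c,(float(u),float(v)),False)>=0: print(n,cv2.boundingRect(c))
    for z in(.22,.23,.24,.25): print(z,proj(d,W,[.6193,.2127,z]),end=" ")
    fwd=W[:3,2].copy();fwd[2]=0;fwd/=np.linalg.norm(fwd)
    for z in(.22,.23,.24,.25): print(z,"backrim v",proj(d,W,np.array([.6193,.2127,z])+.025*fwd)[1],end=" ")
    print()
```

```text
[0.6201 0.213  0.2794] [-0.2794  0.2218  0.091 ] -4.326928651110546e-05 12.55
scene (406, 155, 24, 33)
0.22 [419.7749 165.3891] 0.23 [420.3981 161.9849] 0.24 [421.0294 158.5374] 0.25 [421.6687 155.0456] 0.22 backrim v 160.04368237699975 0.23 backrim v 156.67560564478254 0.24 backrim v 153.2654651030744 0.25 backrim v 149.81246779981163 
side (296, 131, 15, 33)
0.22 [303.1556 138.4033] 0.23 [303.1221 136.1157] 0.24 [303.0884 133.8071] 0.25 [303.0543 131.477 ] 0.22 backrim v 133.99351548409115 0.23 backrim v 131.71094457287836 0.24 backrim v 129.40756531768864 0.25 backrim v 127.08309187648524
```

play_rows --series '[[0, [0, 0, 0.3], [0, 0, 0]], [0, [0, 0, 0.3], [0, 0, 0]], [0, [0, 0, 0.1], [0, 0, 0]], [0, [0, 0, 0.1], [0, 0, 0]], [0, [0, 0, 0], [0, 0, 0]]]'

```text
t: 13.28
tool_pos: [0.62, 0.2129, 0.2389]
tool_rot: [3.141, -0.077, -0.001]
contact_force: [-0.1, 0.4, 0.3]
opening: -0.0001
grip_force: 0.0
```

play_rows --series '[[0, [0, 0, 0.1], [0, 0, 0]], [0, [0, 0, 0.1], [0, 0, 0]], [0, [0, 0, 0], [0, 0, 0]]]'

```text
t: 13.65
tool_pos: [0.6206, 0.2131, 0.2301]
tool_rot: [-3.14, 0.077, -0.003]
contact_force: [0.1, -0.4, 2.3]
opening: -0.0003
grip_force: 1.3
```

play_rows --series '[[0, [0, 0, 0.1], [0, 0, 0]], [0, [0, 0, 0.1], [0, 0, 0]], [0, [0, 0, 0], [0, 0, 0]]]'

```text
t: 14.02
tool_pos: [0.6207, 0.2131, 0.2204]
tool_rot: [-3.14, 0.077, -0.003]
contact_force: [0.5, 0.3, 4.0]
opening: -0.0
grip_force: 2.2
```

play_rows --series '[[0, [0, 0, 0.1], [0, 0, 0]], [0, [0, 0, 0.1], [0, 0, 0]], [0, [0, 0, 0.1], [0, 0, 0]], [0, [0, 0, 0.1], [0, 0, 0]], [0, [0, 0, 0], [0, 0, 0]]]'

```text
t: 14.65
tool_pos: [0.621, 0.2132, 0.2017]
tool_rot: [-3.14, 0.077, -0.005]
contact_force: [-1.6, 0.4, 9.4]
opening: -0.0001
grip_force: 4.2
```

play_rows --series '[[0, [0, 0, 0.1], [0, 0, 0]], [0, [0, 0, 0.1], [0, 0, 0]], [0, [0, 0, 0.1], [0, 0, 0]], [0, [0, 0, 0], [0, 0, 0]]]'

```text
t: 15.15
tool_pos: [0.6214, 0.2134, 0.1879]
tool_rot: [-3.139, 0.077, -0.006]
contact_force: [-1.8, -0.7, 11.2]
opening: -0.0001
grip_force: 5.7
```

play_rows --series '[[0, [0, 0, 0.06], [0, 0, 0]], [0, [0, 0, 0.06], [0, 0, 0]], [0, [0, 0, 0], [0, 0, 0]]]'

```text
t: 15.52
tool_pos: [0.6216, 0.2133, 0.1825]
tool_rot: [-3.139, 0.077, -0.007]
contact_force: [-3.0, -0.1, 13.5]
opening: 0.0
grip_force: 6.9
```

play_rows --series '[[0, [0, 0, 0.05], [0, 0, 0]], [0, [0, 0, 0.03], [0, 0, 0]], [0, [0, 0, 0], [0, 0, 0]]]'

```text
t: 15.9
tool_pos: [0.622, 0.2134, 0.1794]
tool_rot: [-3.139, 0.077, -0.009]
contact_force: [-3.6, -0.7, 15.2]
opening: -0.0001
grip_force: 7.6
```

play_rows --series '[[0, [0, 0, 0.03], [0, 0, 0]], [0, [0, 0, 0], [0, 0, 0]], [0, [0, 0, 0], [0, 0, 0]]]'

```text
t: 16.27
tool_pos: [0.6226, 0.2136, 0.1793]
tool_rot: [-3.139, 0.077, -0.012]
contact_force: [-3.4, -0.4, 19.0]
opening: 0.0003
grip_force: 9.5
```

play_rows --series '[[0, [0, 0, 0.03], [0, 0, 0]], [0, [0, 0, 0], [0, 0, 0]], [0, [0, 0, 0], [0, 0, 0]]]'

```text
t: 16.65
tool_pos: [0.6233, 0.2138, 0.1794]
tool_rot: [-3.138, 0.076, -0.015]
contact_force: [-3.9, -0.9, 21.8]
opening: -0.0001
grip_force: 11.4
```

Motion stopped at z=0.1794 while the force climbs, so this looks like the bottom stop, past the catches. I'll ease off and see whether the candle stays down.

play_rows --series '[[0, [0, 0, -0.1], [0, 0, 0]], [0, [0, 0, -0.05], [0, 0, 0]], [0, [0, 0, 0], [0, 0, 0]]]'

```text
t: 17.02
tool_pos: [0.6214, 0.2133, 0.1827]
tool_rot: [-3.14, 0.077, -0.006]
contact_force: [-3.4, -0.8, 13.2]
opening: -0.0001
grip_force: 6.2
```

play_rows --series '[[0, [0, 0, -0.05], [0, 0, 0]], [0, [0, 0, -0.05], [0, 0, 0]], [0, [0, 0, 0], [0, 0, 0]]]'

```text
t: 17.4
tool_pos: [0.6197, 0.2128, 0.183]
tool_rot: [3.14, -0.077, -0.002]
contact_force: [-0.3, 0.2, 1.1]
opening: 0.0002
grip_force: 0.7
```

The force fell from 13 N to 1 N within 0.3 mm, so the catches are holding the candle with its top at about 0.183. I'll withdraw and check.

play_rows --series '[[0, [0, 0, -0.3], [0, 0, 0]], [0, [0, 0, -0.6], [0, 0, 0]], [0, [0, 0, -0.8], [0, 0, 0]], [0, [0, 0, -0.8], [0, 0, 0]], [0, [-0.8, 0, 0], [0, 0, 0]], [0, [-0.8, 0, 0], [0, 0, 0]], [0, [0, 0, 0], [0, 0, 0]], [0, [0, 0, 0], [0, 0, 0]]]'

```text
t: 18.4
tool_pos: [0.5406, 0.2169, 0.3094]
tool_rot: [-3.14, 0.077, -0.002]
contact_force: [0.7, -0.4, -0.6]
opening: -0.0002
grip_force: 0.0
```

Run:
```python
from h import *
o=ctrl.get_obs();print(o["tool_pos"],o["contact_force"],o["t"])
d,W=cam("wrist")
redtop(d,W,.183,150)
for n in("scene","side"):
    d,W=cam(n);hsv=cv2.cvtColor(d["color"],cv2.COLOR_BGR2HSV)
    m=((hsv[...,0]<7)|(hsv[...,0]>173))&(hsv[...,1]>130)
    for z in(.15,.175,.205,.22,.235):
        u,v=np.round(proj(d,W,[.6193,.2127,z])).astype(int);print(n,z,m[v-1:v+2,u-1:u+2].mean(),end=" ")
```

```text
[0.5406 0.2169 0.3094] [ 0.7076 -0.4339 -0.6011] 18.4
(556.2672119140625, 108.95491790771484) (46.434268951416016, 59.49851989746094) [0.6071 0.006  0.183 ]
(442.125, 107.2921142578125) (50.71294403076172, 57.56998825073242) [0.6134 0.1073 0.183 ]
(322.0255126953125, 106.06949615478516) (55.02679443359375, 57.486534118652344) [0.6195 0.2137 0.183 ]
scene 0.15 0.3333333333333333 scene 0.175 1.0 scene 0.205 0.0 scene 0.22 0.0 scene 0.235 0.0 side 0.15 0.7777777777777778 side 0.175 1.0 side 0.205 0.3333333333333333 side 0.22 0.0 side 0.235 0.0
```

The candle is down, with its top near 0.183 and its centre at (0.6195, 0.2137), and it stays there with the arm clear. Handing in.

```bash
python3 -c "
from station import ctrl
print(ctrl.finish_job())"
```

```text
the job is handed in; nothing more can be done
None
```

The red candle is loaded in the empty sleeve, held down by its catches (top about 183 mm above the table), and the job is handed in with the arm clear; the hand-in returned no verdict, and the press briefly reached the bottom stop at about 22 N, under the 40 N limit.

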